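# Seat a crown in the guarded bench press

### The job

Two small crown presses stand on the dental bench. With closed fingers, reach down through the window in the yellow guard of the press with the blue pad, press the blue pad all the way down so that the ram seats the crown, and finish while still holding it down. Do not touch either guard, do not press the red pad, and leave everything else on the bench where it stands.

Things in the scene. Friction and masses are not known exactly. Their poses are not given: they have to be found in the camera images.
- blue_guard: fixed guard of the press with the blue pad (white crown on a yellow die under its ram; this is the press to use): a box 212 long (x, its front faces -x) x 160 wide (y) x 150 high with clear walls, closed all round except for one window in its flat yellow top plate, 6 thick, top face 150 mm above the work surface. Origin on the work surface under the middle of the box, z up, x and y along its sides. The base under it is 220 x 166 x 30. Never to be touched
- blue_window (a point): centre of the window of that guard, level with the top face of the yellow plate (150 mm above the work surface); the window is 72 (x) x 72 (y), open, straight-edged; axes as the guard's
- blue_pad: blue pad at the end of that press's lever, 44 (x) x 40 (y) x 8 thick; origin at the centre of its top face, z out of that face; at rest level, centred under the window, 22 below the plate's top face. Pressed fully down it has sunk 17.5 straight down (it moves less than 3 mm sideways and tilts 0.16 rad)
- blue_lever (a joint): lever angle in rad: 0 at rest (up), 0.16 fully down on its stop. A spring lifts it again when let go: about 4 N at the pad to start, 9 N at the bottom. Nothing lies within 50 mm under the pad
- red_guard: fixed guard of the press with the red pad (no die and no crown; leave alone): a box 212 long (x, its front faces -x) x 160 wide (y) x 150 high with clear walls, closed all round except for one window in its flat yellow top plate, 6 thick, top face 150 mm above the work surface. Origin on the work surface under the middle of the box, z up, x and y along its sides. The base under it is 220 x 166 x 30. Never to be touched
- red_window (a point): centre of the window of that guard, level with the top face of the yellow plate (150 mm above the work surface); the window is 72 (x) x 72 (y), open, straight-edged; axes as the guard's
- red_pad: red pad at the end of that press's lever, 44 (x) x 40 (y) x 8 thick; origin at the centre of its top face, z out of that face; at rest level, centred under the window, 22 below the plate's top face. Pressed fully down it has sunk 17.5 straight down (it moves less than 3 mm sideways and tilts 0.16 rad)
- red_lever (a joint): lever angle in rad: 0 at rest (up), 0.16 fully down on its stop. A spring lifts it again when let go: about 4 N at the pad to start, 9 N at the bottom. Nothing lies within 50 mm under the pad
- handpiece: bystander, leave in place: blue laboratory handpiece lying down, 140 long, 22 thick; origin on its underside, 50 from the blue end
- cement: bystander, leave in place: amber glass jar with white lid, 44 diameter, 55 tall; origin at the centre of its underside
- model: bystander, leave in place: terracotta block with a plaster row of teeth, 60 x 65, 29 tall; origin at the centre of its underside
- cup: bystander, leave in place: small green mixing cup, 60 diameter, 50 tall; origin at the centre of its underside
- bottle: bystander, leave in place: amber bottle with black cap, 54 diameter, 130 tall; origin at the centre of its underside
- spatula: bystander, leave in place: spatula with a red handle, 160 long, lying down; origin at the centre of its underside (middle of its length, roughly)
- casetray: bystander, leave in place: orange open case tray, 120 x 90, 30 tall; origin at the centre of its underside

How it is judged:
By the outcome, as a careful person would: the job done as asked, in the order asked, and still so for the second after the job is handed in, while the arm keeps its last pose, push and grip.
It also fails if it takes over 32 s, if anything falls off the work surface, if the arm or the gripper's body presses on something with over 40 N, if the wrist force passes 120 N, or if a joint passes its speed limit or range.

### The arm

A 6-joint arm with a two-finger parallel gripper is mounted at the origin on the work surface. World frame = base frame: x ahead of the robot, y to its left, z up, the work surface at z = 0. Lengths are in m, angles in rad, forces in N, time in s.
With the tool pointing down it reaches from about 0.25 to 0.775 m from the base axis. Payload 4 kg.
Tool frame: the origin (TCP) lies on the centre line of the jaws, within the pads' length; the fingertips stand 25 mm ahead of it and the grasp point (between the pads) lies 6 mm ahead of it; z points along the fingers, y is the line along which they close (so a half turn about z gives the same grasp; the last joint's range is limited). The gripper opens to 94 mm and grips with 3 to 60 N. Pads are 16 mm wide; open, the fingers measure 119 mm over their backs; the gripper's body (75 mm by 177 mm) begins 78 mm behind the grasp point.
Start: joints at [-1.275, 0.087, 1.371, -0, 1.684, -0.103], TCP at [0.214, -0.507, 0.231] pointing down, gripper open.
Joint ranges: [-3.1, 3.1], [-0.76, 2.03], [0.27, 2.55], [-1.08, 4.22], [0.17, 2.65], [-2.57, 2.57]. Speed limits (rad/s): [2.79, 2.79, 3.14, 3.14, 3.14, 3.14].

### API

Orientations are given as [roll, pitch, yaw] about the fixed x, y, z axes, in that order (R = Rz(yaw) Ry(pitch) Rx(roll)).
In Python, from bench import robot, imaging gives the robot as it stands. The module is installed in compiled form; this text tells all that it offers.
- The arm moves only by the tool drive_tool, never from a script. Its argument "series" is a list of rows, each a list of 3 entries, a list of its own where there are three numbers: the finger opening in m, from 0 to 0.094, then the shift along the tool's x, y, z in m, then the turn, a rotation vector about the tool's x, y, z in rad. A call has 1 to 5 rows; each row is the pose to reach, as a shift and turn from the pose commanded when the call began, along the tool's axes at that moment; what a row does not reach only later rows make up. A row lasts 1/8 s, in which the tool goes at most 62.5 mm and 10.7 degrees, less where a joint would pass 70% of its speed; a pose out of reach is approached as far as the arm can. A call with a gripper value outside its range is refused whole. The fingers move at their own pace and stop on an object; the grip force is fixed at half the most. Time passes only in rows, so rows that repeat a pose let the fingers close. It gives the time, the measured TCP pose, the force, the opening and the grip force at its end, in the units of the state.
- robot.get_obs(): the state, without advancing time (a new reading comes with each control period).
- imaging.snapshot(name): name is "side" or "top"; returns the picture (480x640x3 uint8, red, green, blue); there is no depth.
- imaging.get_calibration(name): a dict with "intrinsics" (3x3 intrinsics, pixels), "position" and "rotation" of the camera in the world. Camera axes: x right, y up, looking along -z (the intrinsics and any distortion apply to the point x, -y, -z); pixel columns grow to the right and rows downward; lengths in m; the calibration is good to about 2 mm. A picture is of the moment at which its call begins. get_calibration takes no time and is no camera call.
- robot.close_job(): hands the job in; it is judged then, once.
The state is a dict: "time": time; "joint_positions": joint angles; "qvel": joint speeds; "joint_torque": joint torques, N m; "tool_pos": TCP position; "ee_rot": TCP orientation; "wrist_force": force on the tool from outside, world axes, zero at the start; "wrist_torque": the same for the moment, N m; "width": finger opening in m; "finger_force": force on a finger pad.
Only numpy, scipy, OpenCV 4.12 (cv2) and the standard library are available. Lean on these libraries where they do the work, as an engineer would, in place of code of your own. Each camera call takes 0.05 s, during which the arm holds its last target. There are 200 camera calls.

## Working session

There is one attempt and no reset: what is moved stays moved. The work goes in short steps, Python scripts to look and compute and a tool call to move; the robot and the scene stay as the last step left them, time stands still between calls to the robot, and variables do not carry over. Pictures are saved under pics/ and viewed, at most 10 in all, crops included, and the job is handed in when it is done.

Besides the shell and the picture viewer there is one more tool, called after ">>>" as a command line: name --argument value ..., lists and objects as JSON in quotes. drive_tool: Moves the arm, as the interface text tells. Its arguments: {"type":"object","properties":{"series":{"type":"array"}},"required":["series"]}

```bash
mkdir -p pics
python3 - <<'E'
from bench import robot, imaging
import cv2,numpy as np
for n in("side","top"):
    im=imaging.snapshot(n); cv2.imwrite(f"pics/{n}0.png",im[:,:,::-1])
    c=imaging.get_calibration(n); print(n,{k:np.round(v,4).tolist() if not isinstance(v,str) else v for k,v in c.items()})
o=robot.get_obs();print({k:np.round(v,3).tolist() for k,v in o.items()})
E
```

```text
side {'intrinsics': [[541.2797, 0.0, 322.7462], [0.0, 541.2797, 242.6828], [0.0, 0.0, 1.0]], 'position': [0.5288, 0.9096, 1.0571], 'rotation': [0.7595, 0.0143, -3.126]}
top {'intrinsics': [[477.9765, 0.0, 320.1331], [0.0, 477.9765, 245.5451], [0.0, 0.0, 1.0]], 'position': [0.4681, 0.0032, 1.1897], 'rotation': [0.1163, -0.0189, -1.5887]}
{'time': 0.1, 'joint_positions': [-1.275, 0.088, 1.372, -0.0, 1.684, -0.103], 'qvel': [0.001, -0.002, -0.005, -0.001, -0.001, -0.001], 'joint_torque': [0.002, -34.125, -30.33, 0.072, 0.03, -0.0], 'tool_pos': [0.213, -0.506, 0.229], 'ee_rot': [-3.14, -0.0, 0.399], 'wrist_force': [0.133, -0.108, -0.104], 'wrist_torque': [0.001, 0.016, -0.015], 'finger_force': 0.0, 'width': 0.094}
```

View pics/top0.png

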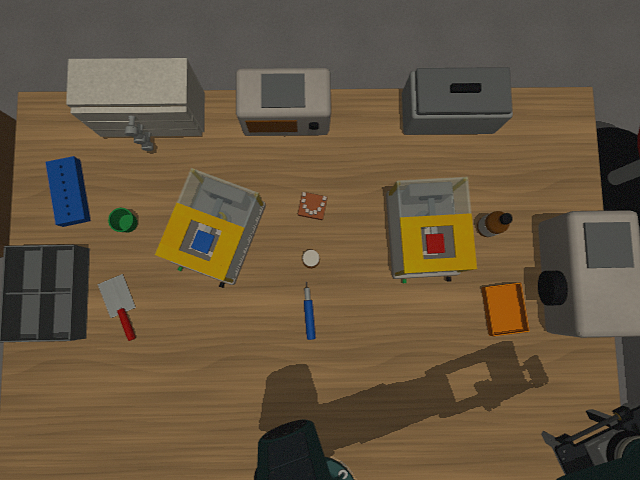

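View pics/side0.png

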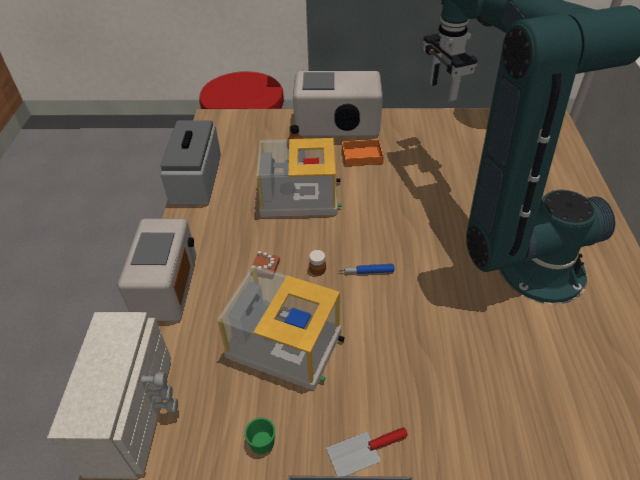

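Top view: the blue-pad press is at about (203,241), its window tilted roughly 20°, and the red-pad press is at (435,243). Side view: the blue pad is at (297,318). Next I measure the window hole and the pad in both views.

```bash
cat > h.py <<'E'
from bench import robot, imaging
import cv2,numpy as np
from scipy.spatial.transform import Rotation as Ro
def ray(n,px,z):
    c=imaging.get_calibration(n);K=np.array(c["intrinsics"]);r=np.array(c["rotation"])
    R=r if r.shape==(3,3) else Ro.from_euler("xyz",r).as_matrix()
    p=np.atleast_2d(np.array(px,float));d=np.c_[p,np.ones(len(p))]@np.linalg.inv(K).T
    d=(d*[1,-1,-1])@R.T;o=np.array(c["position"]);return o+d*((z-o[2])/d[:,2])[:,None]
def look(n,im):
    h=cv2.cvtColor(im,cv2.COLOR_RGB2HSV)
    y=cv2.inRange(h,(20,150,90),(32,255,255)); b=cv2.inRange(h,(105,130,60),(125,255,255))
    cs,hi=cv2.findContours(y,cv2.RETR_CCOMP,cv2.CHAIN_APPROX_NONE)
    for i,c in enumerate(cs):
        if hi[0][i][3]>=0 and cv2.contourArea(c)>150:
            w=ray(n,c[:,0]+0.0,.15)[:,:2];rc=cv2.minAreaRect((w*1000).astype(np.float32))
            print(n,"hole px",c[:,0].mean(0).round(),"mm",np.round(rc[0],1),np.round(rc[1],1),round(rc[2],1))
    for c in cv2.findContours(b,cv2.RETR_EXTERNAL,cv2.CHAIN_APPROX_NONE)[0]:
        if cv2.contourArea(c)>100:
            w=ray(n,c[:,0]+0.0,.128)[:,:2];rc=cv2.minAreaRect((w*1000).astype(np.float32))
            print(n,"blue px",c[:,0].mean(0).round(),"mm",np.round(rc[0],1),np.round(rc[1],1),round(rc[2],1))
    cs=[c for c in cv2.findContours(y,cv2.RETR_EXTERNAL,cv2.CHAIN_APPROX_NONE)[0] if cv2.contourArea(c)>800]
    for c in cs:
        w=ray(n,c[:,0]+0.0,.15)[:,:2];rc=cv2.minAreaRect((w*1000).astype(np.float32))
        print(n,"plate mm",np.round(rc[0],1),np.round(rc[1],1),round(rc[2],1))
E
python3 - <<'E'
from h import *
for n in("top","side"): look(n,cv2.imread(f"pics/{n}0.png")[:,:,::-1].copy())
E
```

```text
top hole px [437. 242.] mm [ 593.6 -277.5] [75.5 75.3] 2.2
top hole px [200. 240.] mm [605.7 243.4] [76.  75.5] 68.6
top blue px [309. 319.] mm [429.    8.1] [85.  18.2] 4.2
top blue px [202. 241.] mm [605.3 243.5] [39.1 42.9] 69.1
top blue px [ 67. 194.] mm [724.1 547.8] [154.4  71.1] 11.7
top plate mm [ 591.4 -278.3] [125.1 161.7] 2.4
top plate mm [603.8 245. ] [161.6 124.8] 68.6
side hole px [296. 313.] mm [606.9 242.4] [ 95.5 115.6] 3.9
side hole px [313. 155.] mm [ 584.7 -273.5] [104.7 145.8] 0.6
side blue px [297. 318.] mm [605.8 244.1] [39.  43.1] 68.8
side blue px [375. 269.] mm [436.2 107.9] [83.7 22.7] 4.4
side plate mm [602.4 276. ] [217.1 150.7] 69.0
side plate mm [ 591.8 -269.6] [121.6 176.9] 2.6
```

Both views put the pad at about (0.6055, 0.2437), with a 43×39 mm footprint. The window centre is at (0.6057, 0.2434) and the yaw is −21.4°, all consistent with the given sizes and reach. I'll set out now: fingers closing, lifting a little, moving over the pad.

>>> drive_tool --series '[[0.0,[0.02,-0.016,-0.03],[0,0,0]],[0.0,[0.06,-0.048,-0.03],[0,0,0]],[0.0,[0.1,-0.08,-0.03],[0,0,0]],[0.0,[0.14,-0.115,-0.03],[0,0,0]],[0.0,[0.18,-0.148,-0.03],[0,0,0]]]'

```text
time: 0.72
tool_pos: [0.3223, -0.2988, 0.26]
ee_rot: [-3.141, 0.0, 0.398]
wrist_force: [0.7, -0.4, 1.0]
width: 0.0475
finger_force: 0.0
```

>>> drive_tool --series '[[0.0,[0.04,-0.033,0],[0,0,0]],[0.0,[0.08,-0.066,0],[0,0,0]],[0.0,[0.12,-0.099,0],[0,0,0]],[0.0,[0.16,-0.132,0],[0,0,0]],[0.0,[0.2,-0.165,0],[0,0,0]]]'

```text
time: 1.35
tool_pos: [0.4425, -0.0692, 0.2601]
ee_rot: [-3.142, 0.0, 0.399]
wrist_force: [0.3, -1.0, -0.7]
width: 0.001
finger_force: 0.0
```

>>> drive_tool --series '[[0.0,[0.04,-0.033,0],[0,0,-0.16]],[0.0,[0.08,-0.066,0],[0,0,-0.32]],[0.0,[0.12,-0.099,0],[0,0,-0.48]],[0.0,[0.16,-0.132,0],[0,0,-0.64]],[0.0,[0.2,-0.165,0],[0,0,-0.8]]]'

```text
time: 1.98
tool_pos: [0.5628, 0.1605, 0.2598]
ee_rot: [-3.141, 0.001, 1.204]
wrist_force: [0.2, -0.3, 0.6]
width: 0.0009
finger_force: 0.0
```

>>> drive_tool --series '[[0.0,[0.04,0.004,0],[0,0,0]],[0.0,[0.075,0.008,0],[0,0,0]],[0.0,[0.092,0.01,0],[0,0,0]],[0.0,[0.092,0.01,0.03],[0,0,0]],[0.0,[0.092,0.01,0.03],[0,0,0]]]'

```text
time: 2.6
tool_pos: [0.6037, 0.2407, 0.2263]
ee_rot: [-3.136, 0.005, 1.199]
wrist_force: [-0.2, 0.4, 0.4]
width: 0.0002
finger_force: 0.0
```

Run:
```python
from h import *
o=robot.get_obs();print({k:np.round(o[k],4).tolist() for k in("time","tool_pos","ee_rot","wrist_force","width")})
a=imaging.snapshot("top");s=imaging.snapshot("side")
f=lambda i,x,y:cv2.resize(i[y-60:y+60,x-80:x+80],None,fx=5,fy=5)[:,:,::-1]
cv2.imwrite("pics/s1.png",f(s,297,300)); cv2.imwrite("pics/t1.png",f(a,203,241))
```

```text
{'time': 2.6, 'tool_pos': [0.6037, 0.2407, 0.2263], 'ee_rot': [-3.1355, 0.005, 1.1992], 'wrist_force': [-0.2019, 0.3523, 0.4455], 'width': 0.0002}
```

View pics/s1.png

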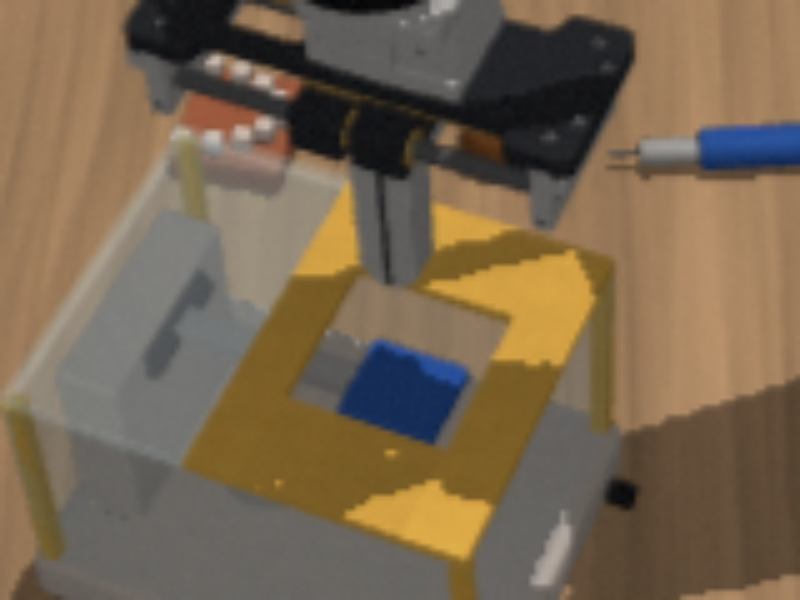

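The side crop shows the closed fingertips at about (390,280) above the window and the pad free at (405,390). Small prongs hang from the gripper body's ends at (545,225) and (160,110). I'll check their height above the plate before descending.

Run:
```python
from h import *
c=imaging.get_calibration("side");K=np.array(c["intrinsics"]);R=Ro.from_euler("xyz",c["rotation"]).as_matrix()
o=robot.get_obs();T=Ro.from_euler("xyz",o["ee_rot"]).as_matrix();t=np.array(o["tool_pos"])
for p in [(0,0,25),(0,88,-72),(0,-88,-72),(0,88,-30),(0,-88,-30),(37,88,-72),(-37,88,-72),(37,-88,-72),(-37,-88,-72)]:
    q=R.T@(t+T@np.array(p)/1000-c["position"]);q*=[1,-1,-1];u=K@q;u=u[:2]/u[2]
    print(p,np.round((u-[217,240])*5))
d=np.array([.6056,.2436,0])-t;print("shift tool mm",np.round(T.T@[d[0],d[1],0]*1000,1))
```

```text
(0, 0, 25) [395. 267.]
(0, 88, -72) [171.  43.]
(0, -88, -72) [601. 172.]
(0, 88, -30) [183. 116.]
(0, -88, -30) [601. 245.]
(37, 88, -72) [125. 111.]
(-37, 88, -72) [215. -22.]
(37, -88, -72) [564. 247.]
(-37, -88, -72) [637. 102.]
shift tool mm [ 2.9 -0.5 -0. ]
```

View pics/t1.png

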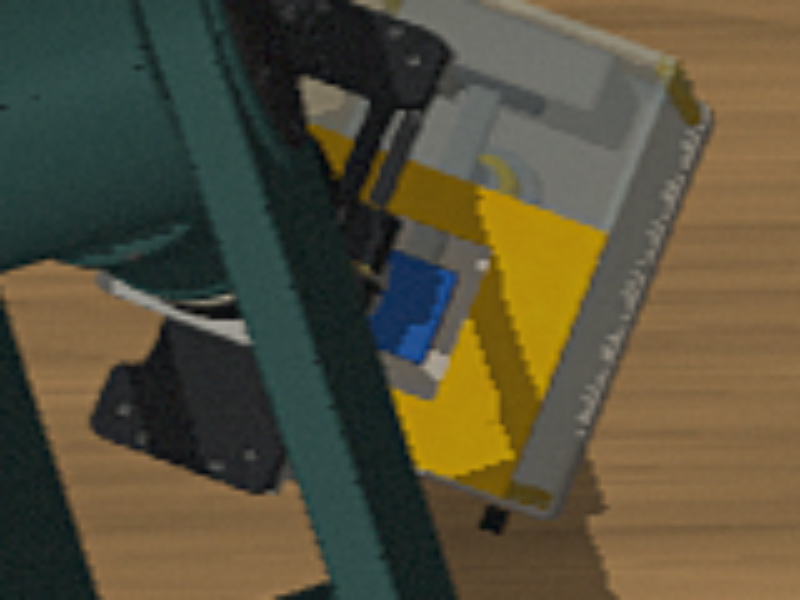

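The top view shows the body clear of the pad. The prongs match the body's own front edge, 97 mm behind the tips, so they will stay about 57 mm above the plate. I'll centre the tool (+2.5 mm in x) and descend to just above the pad.

>>> drive_tool --series '[[0.0,[0.0025,0,0],[0,0,0]],[0.0,[0.0025,0,0.018],[0,0,0]],[0.0,[0.0025,0,0.04],[0,0,0]],[0.0,[0.0025,0,0.06],[0,0,0]],[0.0,[0.0025,0,0.068],[0,0,0]]]'

```text
time: 3.32
tool_pos: [0.6051, 0.2428, 0.16]
ee_rot: [-3.139, 0.002, 1.199]
wrist_force: [-0.4, -0.0, -0.1]
width: 0.0007
finger_force: 0.0
```

>>> drive_tool --series '[[0.0,[0,0,0],[0,0,0]],[0.0,[0,0,0],[0,0,0]]]'

```text
time: 3.58
tool_pos: [0.6066, 0.2434, 0.1636]
ee_rot: [3.14, -0.001, 1.199]
wrist_force: [-0.1, 0.6, -0.0]
width: 0.0003
finger_force: 0.0
```

>>> drive_tool --series '[[0.0,[0,0,0.005],[0,0,0]],[0.0,[0,0,0.01],[0,0,0]],[0.0,[0,0,0.014],[0,0,0]],[0.0,[0,0,0.018],[0,0,0]],[0.0,[0,0,0.018],[0,0,0]]]'

```text
time: 4.2
tool_pos: [0.606, 0.2435, 0.1453]
ee_rot: [3.141, -0.001, 1.199]
wrist_force: [-1.6, -0.7, 6.1]
width: 0.0004
finger_force: 2.9
```

>>> drive_tool --series '[[0.0,[0,0,0.003],[0,0,0]],[0.0,[0,0,0.006],[0,0,0]],[0.0,[0,0,0.006],[0,0,0]]]'

```text
time: 4.58
tool_pos: [0.6061, 0.2435, 0.14]
ee_rot: [3.141, -0.001, 1.199]
wrist_force: [-2.2, 0.2, 5.7]
width: 0.0007
finger_force: 3.7
```

>>> drive_tool --series '[[0.0,[0,0,0.001],[0,0,0]],[0.0,[0,0,0.002],[0,0,0]],[0.0,[0,0,0.002],[0,0,0]]]'

```text
time: 4.95
tool_pos: [0.6062, 0.2435, 0.1383]
ee_rot: [3.141, -0.001, 1.199]
wrist_force: [-2.7, -0.3, 8.6]
width: 0.0001
finger_force: 3.9
```

>>> drive_tool --series '[[0.0,[0,0,0.001],[0,0,0]],[0.0,[0,0,0.002],[0,0,0]],[0.0,[0,0,0.002],[0,0,0]]]'

```text
time: 5.32
tool_pos: [0.6062, 0.2435, 0.1366]
ee_rot: [3.14, -0.001, 1.199]
wrist_force: [-2.6, -0.4, 8.9]
width: 0.0007
finger_force: 4.2
```

>>> drive_tool --series '[[0.0,[0,0,0.001],[0,0,0]],[0.0,[0,0,0.002],[0,0,0]],[0.0,[0,0,0.002],[0,0,0]]]'

```text
time: 5.7
tool_pos: [0.6063, 0.2435, 0.1357]
ee_rot: [3.14, -0.002, 1.199]
wrist_force: [-4.3, -1.8, 11.0]
width: 0.0007
finger_force: 5.7
```

>>> drive_tool --series '[[0.0,[0,0,0.001],[0,0,0]],[0.0,[0,0,0.0015],[0,0,0]],[0.0,[0,0,0.0015],[0,0,0]],[0.0,[0,0,0.0015],[0,0,0]]]'

```text
time: 6.2
tool_pos: [0.6063, 0.2435, 0.1356]
ee_rot: [3.139, -0.002, 1.199]
wrist_force: [-4.6, -1.2, 14.7]
width: 0.0005
finger_force: 7.6
```

>>> drive_tool --series '[[0.0,[0,0,0.001],[0,0,0]],[0.0,[0,0,0.0015],[0,0,0]],[0.0,[0,0,0.0015],[0,0,0]],[0.0,[0,0,0.0015],[0,0,0]]]'

```text
time: 6.7
tool_pos: [0.6063, 0.2435, 0.1354]
ee_rot: [3.138, -0.003, 1.199]
wrist_force: [-8.4, -1.3, 17.4]
width: 0.0003
finger_force: 9.5
```

Run:
```python
from h import *
s=imaging.snapshot("side")
cv2.imwrite("pics/s2.png",cv2.resize(s[240:360,217:377],None,fx=5,fy=5)[:,:,::-1])
o=robot.get_obs();print(o["tool_pos"],o["wrist_force"])
```

```text
[0.6063436  0.24352733 0.13539329] [-7.56440952 -2.40318152 17.92173709]
```

View pics/s2.png

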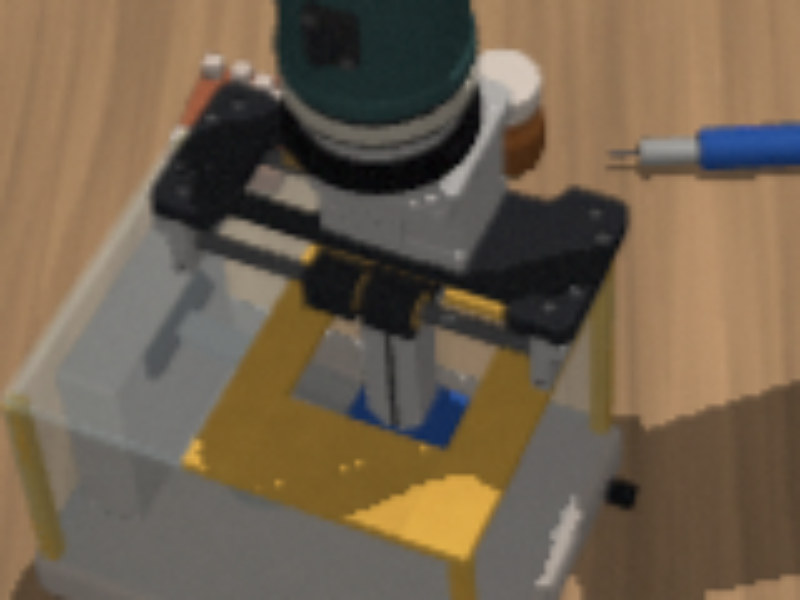

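The crop shows the closed fingers at about (400,420), inside the window, standing on the sunken blue pad and clear of the plate edges. The pad has sunk 17.5 mm and z no longer changes while the force rises to 18 N, so the lever is on its stop. Handing in.

```bash
python3 -c "
from bench import robot
print(robot.close_job())"
```

```text
the job is handed in; nothing more can be done
None
```

The blue pad is pressed fully down onto its stop through the guard window (17.5 mm travel, about 18 N) and is still held there; neither guard nor the red pad was touched, and the job was handed in at about 7 s.

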